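# Clear the thinner bottle and set the enamel dispenser

### The arm

A 7-joint arm with a two-finger parallel gripper is mounted at the origin on the work surface. World frame = base frame: x ahead of the robot, y to its left, z up, the work surface at z = 0. Lengths are in m, angles in rad, forces in N, time in s.
With the tool pointing down it reaches from about 0.4 to 0.875 m from the base axis. Payload 19.3 kg.
Tool frame: the origin (TCP) lies on the centre line of the jaws, within the pads' length; the fingertips stand 14 mm ahead of it and the grasp point (between the pads) lies 5 mm behind it; z points along the fingers, y is the line along which they close (so a half turn about z gives the same grasp; the last joint's range is limited). The gripper opens to 85 mm and grips with 20 to 120 N. Pads are 22 mm wide; open, the fingers measure 114 mm over their backs; the gripper's body (76 mm by 85 mm) begins 54 mm behind the grasp point. The pads swing forward as they close: fully open they stand 13 mm farther back than shut.
Start: joints at [-1.176, 0.521, -0.036, 1.599, 0.021, 1.021, -0.113], TCP at [0.28, 0.559, 0.245] pointing down, gripper open.
Joint ranges: [-2.91, 2.91], [-0.3, 2.13], [-1.5, 1.42], [0.17, 2.43], [-1.26, 4.41], [0.16, 1.93], [-2.52, 2.52]. Speed limits (rad/s): [1.89, 1.89, 2.39, 2.39, 3.01, 3.01, 3.01].

### API

Orientations are given as [roll, pitch, yaw] about the fixed x, y, z axes, in that order (R = Rz(yaw) Ry(pitch) Rx(roll)).
In Python, from workcell import bot, grab_frame, regions_of gives the robot as it stands. The module is installed in compiled form; this text tells all that it offers.
- The arm moves only by the tool play_rows, never from a script. Its argument "plan" is a list of rows, each a list of 3 entries, a list of its own where there are three numbers: the shift along the tool's x, y, z in units of 2.5 cm (1.0 is 2.5 cm), then the turn, a rotation vector about the tool's x, y, z in units of 0.15 rad (1.0 is 0.15 rad), then the closure, from -1 (fully open) to 1 (shut). In form: [[[tx, ty, tz], [rx, ry, rz], jaw], ...]. A call has 1 to 20 rows; each row shifts and turns the commanded pose from where the row before left it, along the tool's axes as they then stand; what a row does not reach is not made up. A row lasts 1/8 s, in which the tool goes at most 62.5 mm and 10.7 degrees, less where a joint would pass 70% of its speed; a pose out of reach is approached as far as the arm can. A call with a number of a shift or a turn outside -1 to 1 is refused whole. A call with a gripper value outside its range is refused whole. The fingers move at their own pace and stop on an object; "newtons" is the grip in N (left out, the last holds). Time passes only in rows, so rows that do not move let the fingers close. It gives the time, the measured TCP pose, the force, the opening and the grip force at its end, in the units of the state.
- bot.observe(): the state, without advancing time (a new reading comes with each control period).
- grab_frame(name): name is "side" or "top"; returns a dict with "pixels" (480x640x3 uint8, red, green, blue), "depth" (480x640 float32, m along the optical axis (not along the pixel's ray), 0 where there is no reading), "camera_matrix" (3x3 intrinsics, pixels), "R" (3x3) and "t" (3): a world point X has camera coordinates R X + t. Camera axes: x right, y down, z forward; pixel columns grow to the right and rows downward; lengths in m; the calibration is good to about 2 mm. A picture is of the moment at which its call begins.
- bot.job_done(): hands the job in; it is judged then, once.
Trained networks look in the newest picture that a camera, given by its name, has taken for a name from the list of things; names that differ only in an ending like _2 or _b are one class to them, and where a whole thing is asked for, a point or a joint stands for the part that bears it (a point fixed in the world has none). Each returns a list of dicts, best first, with "p" (0 to 1); they miss things now and then, are a little off and sometimes report something else, mostly with a low value. They report only what shows in the picture. A call takes as long as a camera call. They do not tell look-alikes from the thing itself.
- regions_of(thing, camera): "mask" (480x640 bool, what is visible of it) and "box" ([left, top, right, bottom] in pixels, round what is visible of it).
The state is a dict: "clock": time; "qpos": joint angles; "qd": joint speeds; "joint_efforts": joint torques, N m; "position": TCP position; "tool_rot": TCP orientation; "force": force on the tool from outside, world axes, zero at the start; "moment": the same for the moment, N m; "grip_width": finger opening in m; "finger_force": force on a finger pad.
Only numpy, scipy, OpenCV 4.12 (cv2) and the standard library are available. Lean on these libraries where they do the work, as an engineer would, in place of code of your own. Each camera call takes 0.05 s, during which the arm holds its last target. There are 200 camera calls.

### The job

A tall bottle of thinner is standing in the way of the dial on the enamel dispenser. First move the bottle onto the cork pad in the tray, set down upright and gently, not dropped, and fully on the pad; then turn the dial so that its white end points at the red triangle. Do not knock the bottle over, and leave the jars, medals and brush cup where they are.

Things in the scene. Friction and masses are not known exactly. Their poses are not given: they have to be found in the camera images.
- dial_grip (a point): Centre of the black dial's grip bar, on the turning axis, 30 mm out from the panel. Bar: 56 long, 14 thick, 7.5 to 36.5 above the panel, on a round skirt of diameter 64. Axes: z = turning axis, out of the sloped panel, 35 degrees from vertical, leaning to the panel's front; x = along the bar to its pointing end (white stripe on top, white end). It stays where it is left (friction 0.05 N m).
- dial_pointer (a point): Point that the dial's white end points at: 45 mm from the turning axis along the bar, 3 mm above the panel; turns with the dial
- index_mark (a point): Centre of the red triangle (18 mm long, 14 mm wide, point inwards) on the white scale around the dial: 45 mm from the turning axis, 3 mm above the panel. Axes as for the dial. It only marks the setting; it is set differently each time and cannot be touched.
- dial (a joint): Dial angle (rad): 0 = pointing straight up the slope, grows clockwise seen looking onto the panel; range -2.2 to 2.2
- console: The enamel dispenser, fixed: a wedge-shaped white box, 200 deep (x), 200 wide (y); front edge 50 high at x = -100, from there a blue panel rises at 35 degrees to 134 high at x = +20, flat top to x = +100. Origin: centre of the underside; x points from the front to the back, z up. The dial's axis meets the panel at (-40, 0, 92).
- bottle: Tall amber glass bottle of thinner with yellow label, loose, 0.17 to 0.35 kg, standing on the table close in front of the dispenser: body diameter 54 up to 115, then narrowing to a neck; white cap of diameter 30 from 148 to 180 above the underside, good to pinch from above. Origin: centre of the underside; z along the bottle
- tray: Low aluminium tray, fixed, 240 (x) by 130 (y), rim 16 high, floor 4 thick. Origin: centre of the underside. The cork pad is on its end nearer the robot (-x), two jars stand in the other end.
- pad (a point): Centre of the top of the round cork pad in the tray: diameter 90, its top 7 mm above the table; x and y as the tray's
- board: Bystander, fixed: green glass board 240 by 150 by 6 with a white sheet, medals on it; to one side of the dispenser, the tray to the other. Origin: centre of the underside
- brush_cup: Bystander: white cup, diameter 68, 85 high, brush handles stand out of it up to 175 high. Origin: centre of the underside
- jar_red: Bystander: small red enamel jar with white lid, diameter 45, 54 high, in the tray. Origin: centre of the underside
- jar_blue: Bystander: small blue enamel jar with white lid, diameter 45, 54 high, in the tray. Origin: centre of the underside
- jar_green: Bystander: small green enamel jar with white lid, diameter 45, 54 high, on the table in front of the dispenser, to one side of the bottle. Origin: centre of the underside
- medal0: Bystander: gold medal 40 mm across, 5 thick, lying on the board. Origin: centre of the underside
- medal1: Bystander: gold medal 40 mm across, 5 thick, lying on the board. Origin: centre of the underside
- medal2: Bystander: gold medal 40 mm across, 5 thick, lying on the board. Origin: centre of the underside
- medal3: Bystander: gold medal 40 mm across, 5 thick, lying on the board. Origin: centre of the underside
Not all that is in view belongs to the job. Several things have the shape of the bottle; the one meant has the colours described above.

How it is judged:
On the way, in this order (a step that is already met when the one before it is completed fails the run):
1. the bottle stands on the cork pad, upright and let go (horizontal distance between bottle and pad below 0.022 m and z of bottle in the frame of pad between -0.004 and 0.006 m and angle between bottle's own z axis and vertical below 0.1 rad and linear speed of bottle below 0.03 m/s and contact force between the fingers and bottle below 0.05 N), for 0.2 s.
2. the dial points at the red triangle (distance between dial_pointer and index_mark below 0.0065 m and velocity of joint dial between -0.1 and 0.1 rad/s), for 0.2 s.
At the end, for the whole second after the job is handed in: The bottle stands upright (within 0.1 rad), let go and at rest on the cork pad, its axis within 22 mm of the pad's centre, and the dial is at rest with its pointer within 6.5 mm (about 8 degrees) of the centre of the red triangle (all of step 1 and all of step 2); the robot touches nothing.
It fails at once if the bottle is tipped by more than 0.6 rad (angle between bottle's own z axis and vertical above 0.6 rad).
It fails at once if the bottle is dropped or thrown (faster than 0.65 m/s, a fall of about 20 mm, out of the fingers) (linear speed of bottle above 0.65 m/s and contact force between the fingers and bottle below 0.05 N).
It fails at once if a jar, a medal or the brush cup is moved by more than 25 mm (distance of any of jar_red, jar_blue, jar_green, medal0, medal1, medal2, medal3, brush_cup from where it was at the start of the episode above 0.025 m).
It also fails if it takes over 53 s, if anything falls off the work surface, if the arm or the gripper's body presses on something with over 40 N, if the wrist force passes 120 N, or if a joint passes its speed limit or range.

## Working session

There is one attempt and no reset: what is moved stays moved. The work goes in short steps, Python scripts to look and compute and a tool call to move; the robot and the scene stay as the last step left them, time stands still between calls to the robot, and variables do not carry over. Pictures are saved under pics/ and viewed, at most 10 in all, crops included, and the job is handed in when it is done.

Besides the shell and the picture viewer there is one more tool, called as a command line: name --argument value ..., lists and objects as JSON in quotes. play_rows: Moves the arm, as the interface text tells. Its arguments: {"type":"object","properties":{"plan":{"type":"array"},"newtons":{"type":"number"}},"required":["plan"]}

```bash
mkdir -p pics
cat > h.py <<'E'
import numpy as np, cv2
from workcell import bot, grab_frame, regions_of
def save(f,n,crop=None,s=1):
    im=f["pixels"][:,:,::-1]
    if crop: l,t,r,b=crop; im=im[t:b,l:r]
    cv2.imwrite("pics/"+n,cv2.resize(im,None,fx=s,fy=s,interpolation=cv2.INTER_CUBIC))
def cloud(f):
    K=f["camera_matrix"];d=f["depth"].astype(float);v,u=np.mgrid[:480,:640]
    P=np.stack([(u-K[0,2])/K[0,0]*d,(v-K[1,2])/K[1,1]*d,d],-1)
    W=(P-f["t"])@f["R"]; W[d==0]=np.nan; return W
E
python3 - <<'E'
from h import *
s=bot.observe(); print({k:np.round(v,3) for k,v in s.items()})
for c in("side","top"):
    f=grab_frame(c); save(f,c+"0.png"); W=cloud(f)
    print(c,"cam pos",np.round(-f["R"].T@f["t"],3))
    for n in("bottle","dial_grip","console","tray","jar_green","brush_cup","board","jar_red","jar_blue"):
        for r in regions_of(n,c)[:4]:
            p=W[r["mask"]]; p=p[~np.isnan(p[:,0])]
            if len(p): print(n,round(r["p"],2),np.round(r["box"]),np.round(np.percentile(p,2,axis=0),3),np.round(np.percentile(p,98,axis=0),3))
E
```

```text
{'clock': np.float64(0.0), 'qpos': array([-1.176,  0.522, -0.036,  1.6  ,  0.021,  1.021, -0.113]), 'qd': array([-0.   ,  0.001, -0.001,  0.002,  0.   ,  0.001, -0.001]), 'joint_efforts': array([ 0.0000e+00, -9.2712e+01,  1.9800e+00, -3.6993e+01,  1.8000e-02,
        8.0000e-03,  0.0000e+00]), 'position': array([0.28 , 0.558, 0.245]), 'tool_rot': array([-3.141,  0.   ,  2.677]), 'force': array([ 0.124,  0.094, -1.307]), 'moment': array([ 0.049, -0.05 ,  0.034]), 'finger_force': np.float64(0.0), 'grip_width': np.float64(0.085)}
side cam pos [0.447 0.535 0.758]
bottle 0.92 [397. 223. 440. 303.] [0.363 0.001 0.002] [0.414 0.046 0.181]
bottle 0.88 [358. 188. 392. 262.] [ 0.454 -0.048  0.014] [ 0.504 -0.012  0.182]
bottle 0.88 [421. 180. 451. 252.] [ 0.342 -0.095  0.022] [ 0.392 -0.053  0.182]
dial_grip 0.89 [303. 204. 338. 233.] [ 0.556 -0.06   0.085] [ 0.611 -0.009  0.135]
console 0.9 [234. 167. 348. 290.] [ 0.529 -0.125  0.011] [0.721 0.079 0.14 ]
console 0.61 [283. 449. 310. 479.] [0.515 0.357 0.007] [0.555 0.392 0.015]
console 0.59 [340. 420. 373. 445.] [0.436 0.295 0.007] [0.478 0.3
[... 1307 characters left out ...]
20. 208. 490. 310.] [ 0.374 -0.376 -0.002] [ 0.605 -0.245  0.019]
jar_green 0.53 [304. 259. 322. 275.] [0.451 0.014 0.046] [0.489 0.053 0.061]
brush_cup 0.88 [424. 144. 458. 180.] [ 0.683 -0.302  0.005] [ 0.743 -0.239  0.153]
brush_cup 0.55 [148. 203. 212. 306.] [ 0.398  0.271 -0.   ] [0.631 0.418 0.014]
brush_cup 0.34 [285. 144. 386. 252.] [ 0.527 -0.128  0.05 ] [0.725 0.069 0.141]
board 0.72 [322. 203. 351. 235.] [ 0.554 -0.065  0.082] [ 0.61  -0.008  0.136]
board 0.66 [147. 203. 210. 306.] [0.398 0.272 0.   ] [0.629 0.417 0.014]
jar_red 0.74 [433. 230. 453. 250.] [ 0.511 -0.298  0.007] [ 0.551 -0.258  0.064]
jar_blue 0.77 [457. 221. 476. 238.] [ 0.536 -0.36   0.005] [ 0.577 -0.319  0.064]
```

View pics/side0.png

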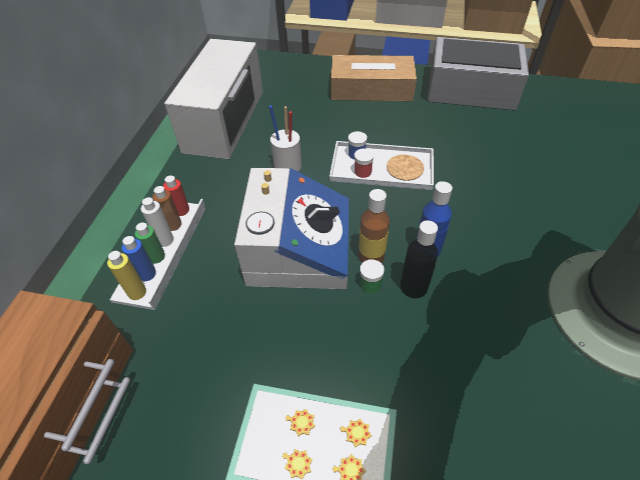

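Run:
```python
from h import *
f=grab_frame("top"); save(f,"topcrop.png",(280,120,500,340),2.7)
f=grab_frame("side"); save(f,"sidecrop.png",(290,170,470,310),4.4)
```

```text
(no output)
```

View pics/topcrop.png

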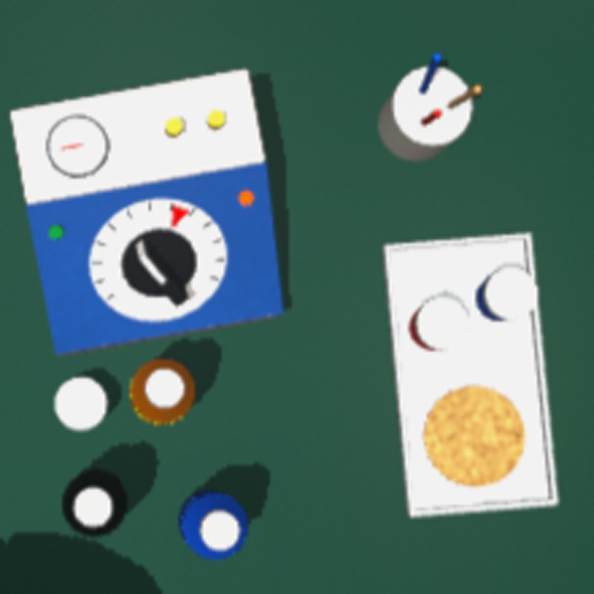

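View pics/sidecrop.png

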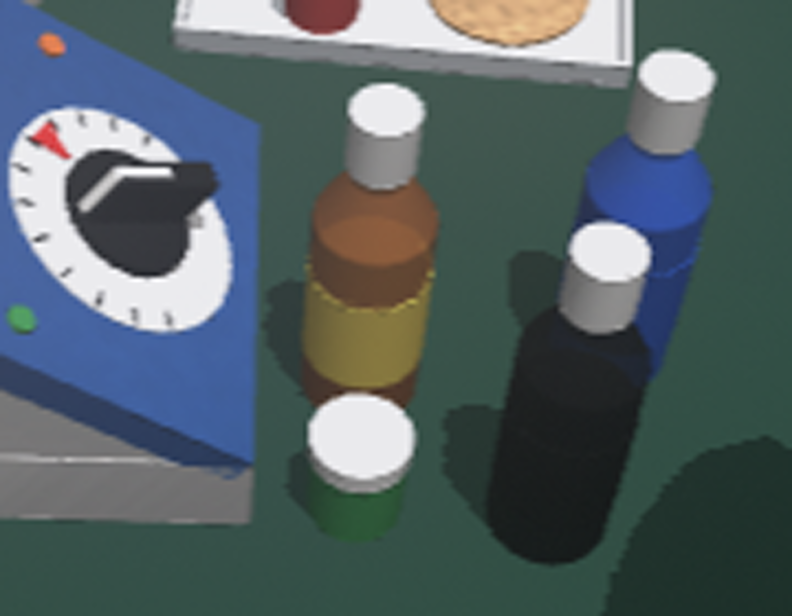

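Side view: amber/yellow-label bottle at (375,225), blue look-alike at (437,215), black look-alike at (420,260). The amber one, close in front of the panel, is the target. The pad is at (405,167) and the dial at (320,215), with the red triangle at the top of its scale.

Run:
```python
from h import *
from scipy.optimize import least_squares
D={}
for c in("side","top"):
    f=grab_frame(c);W=cloud(f);px=f["pixels"].astype(int);D[c]=(f,W)
    m=np.hypot(W[...,0]-.478,W[...,1]+.038)<.04
    P=W[m&(W[...,2]>.174)]; print(c,"cap",len(P),np.round((P.min(0)+P.max(0))/2,4),np.round(P.mean(0),4),np.round(np.ptp(P,axis=0),3))
    for hh in((.146,.172),(.02,.11)):
        P=W[m&(W[...,2]>hh[0])&(W[...,2]<hh[1])]
        if len(P)>20:
            r=.015 if hh[0]>.1 else .027
            q=least_squares(lambda a:np.hypot(P[:,0]-a[0],P[:,1]-a[1])-r,[.478,-.038],loss="soft_l1",f_scale=.002); print(c,hh,len(P),np.round(q.x,4))
    r,g,b=px[...,0],px[...,1],px[...,2]
    m=(r-b>40)&(r>150)&(abs(W[...,1]+.31)<.08)&(W[...,2]<.02)&(abs(W[...,0]-.43)<.07)
    P=W[m];print(c,"pad",len(P),np.round((P.min(0)+P.max(0))/2,4),np.round(P.mean(0),4),np.round(np.ptp(P,axis=0),3))
    m=(b>120)&(r<70)&(b-r>70)&(W[...,2]>.045)&(W[...,2]<.14)&(W[...,0]>.51)&(W[...,0]<.66)
    P=W[m]; cc=P.mean(0); U,S,V=np.linalg.svd(P-cc,full_matrices=False); n=V[2]*np.sign(V[2][2])
    print(c,"panel n",np.round(n,4),"tilt",np.degrees(np.arccos(n[2])),"yaw",np.degrees(np.arctan2(-n[1],-n[0])),"c",cc,"rms",S[2]/np.sqrt(len(P)))
    # scale centre: white ring + dial -> white/black pixels within panel plane
    h=(W-cc)@n
    m=(abs(h)<.004)&(r>190)&(b>190)&(W[...,2]>.055)&(W[...,2]<.128)
    k,l,st,ce=cv2.connectedComponentsWithStats(m.astype(np.uint8))
    i=1+np.argmax(st[1:,4]); hull=cv2.convexHull(np.argwhere(l==i)[:,::-1].astype(np.int32))
    mm=np.zeros((480,640),np.uint8);cv2.fillConvexPoly(mm,hull,1);print(c,"ring box",st[i])
    # intersect rays with panel plane
    C=-f["R"].T@f["t"];v,u=np.nonzero(mm);ray=np.stack([u,v,np.ones_like(u)],-1)@np.linalg.inv(f["camera_matrix"]).T@f["R"]
    Q=C+ray*(((cc-C)@n)/(ray@n))[:,None]; print(c,"ring centroid",np.round(Q.mean(0),4))
```

```text
side cap 199 [ 0.4793 -0.0384  0.1787] [ 0.4794 -0.0371  0.18  ] [0.028 0.029 0.009]
side (0.146, 0.172) 144 [ 0.4796 -0.0404]
side (0.02, 0.11) 784 [ 0.4796 -0.0401]
side pad 736 [ 0.4352 -0.3177  0.0078] [ 0.435  -0.3165  0.0081] [0.088 0.089 0.008]
side panel n [-0.5666 -0.0887  0.8192] tilt 34.99812939956946 yaw 8.898780326125964 c [0.55297551 0.02194308 0.07385561] rms 0.0009900743448785683
side ring box [292 195  50  50 984]
side ring centroid [ 0.5896 -0.0393  0.0926]
top cap 150 [ 0.4779 -0.0362  0.1831] [ 0.4779 -0.0361  0.1801] [0.026 0.028 0.017]
top pad 1117 [ 0.4343 -0.3143  0.0064] [ 0.434  -0.3137  0.0067] [0.086 0.09  0.022]
top panel n [-0.5302  0.0055  0.8479] tilt 32.02140622439821 yaw -0.5961381955647775 c [0.58843627 0.02563815 0.09130943] rms 0.010155724744046937
top ring box [318 197  46  42 446]
top ring centroid [ 0.5782 -0.0466  0.0854]
```

```bash
cat >> h.py <<'E'
psi=np.radians(8.9);t35=np.radians(35)
N=np.array([-np.sin(t35)*np.cos(psi),-np.sin(t35)*np.sin(psi),np.cos(t35)])
U=np.array([np.cos(t35)*np.cos(psi),np.cos(t35)*np.sin(psi),np.sin(t35)])
Rr=np.array([np.sin(psi),-np.cos(psi),0])
A=np.array([.5896,-.0393,.0922])
def rect(f,h,S=300,half=.065):
    g=np.linspace(-half,half,S);x,y=np.meshgrid(g,-g)
    X=A+h*N+x[...,None]*Rr+y[...,None]*U
    p=(X@f["R"].T+f["t"])@f["camera_matrix"].T
    uv=(p[...,:2]/p[...,2:]).astype(np.float32)
    return cv2.remap(f["pixels"],uv[...,0],uv[...,1],cv2.INTER_CUBIC),x,y
E
python3 - <<'E'
from h import *
rows=[]
for c in("side","top"):
    f=grab_frame(c); a,x,y=rect(f,.003); b,_,_=rect(f,.0365)
    q=a.astype(int);m=(q[...,0]>150)&(q[...,1]<110)&(q[...,2]<110)&(np.hypot(x,y)<.062)
    print(c,"red",m.sum(),x[m].mean(),y[m].mean(),"ang",np.degrees(np.arctan2(x[m].mean(),y[m].mean())),"r",np.hypot(x[m].mean(),y[m].mean()))
    W=cloud(f);P=W-A;h=P@N;xx=P@Rr;yy=P@U
    m=(h>.031)&(h<.041)&(np.hypot(xx,yy)<.04);Q=np.stack([xx[m],yy[m]],1);mu=Q.mean(0)
    w,V=np.linalg.eigh(np.cov(Q.T));d=V[:,1];pr=(Q-mu)@d
    col=f["pixels"][m].mean(1)
    print(c,"bar",m.sum(),"ctr",np.round(mu,4),"ang",np.degrees(np.arctan2(d[0],d[1])),"extent",np.ptp(pr),"h",h[m].mean(),"bright@",[(round(float(s),3),int(col[abs(pr-s)<.004].max(initial=0))) for s in np.linspace(-.028,.028,8)])
    rows.append(np.hstack([a,b]))
cv2.imwrite("pics/rect.png",np.vstack(rows)[:,:,::-1])
E
```

```text
side red 723 0.022877202477599373 0.04025407420770942 ang 29.61044301854631 r 0.046300722278608736
side bar 168 ctr [-0.0036  0.0031] ang -28.23087243432743 extent 0.05769107019840715 h 0.03610991025396381 bright@ [(-0.028, 70), (-0.02, 59), (-0.012, 185), (-0.004, 236), (0.004, 236), (0.012, 236), (0.02, 236), (0.028, 207)]
top red 691 0.018065500534826653 0.03973730573208331 ang 24.4476457392626 r 0.04365106844532999
top bar 146 ctr [-0.0043  0.002 ] ang -27.763708143812835 extent 0.059457261422061376 h 0.03620671981305547 bright@ [(-0.028, 164), (-0.02, 148), (-0.012, 59), (-0.004, 233), (0.004, 234), (0.012, 238), (0.02, 236), (0.028, 234)]
```

View pics/rect.png

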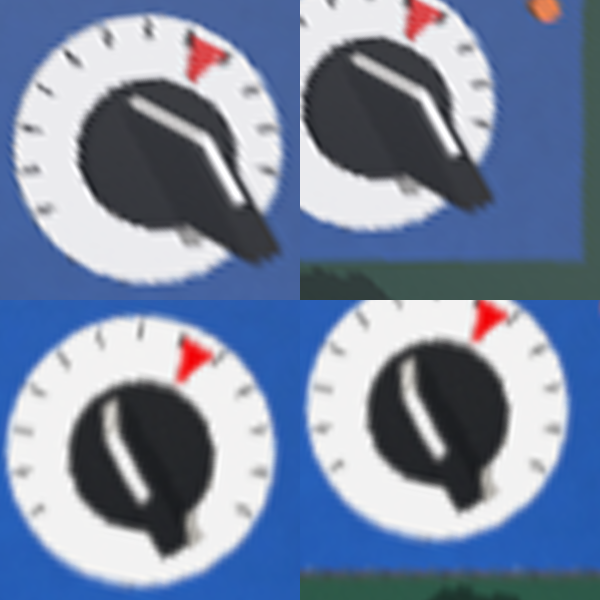

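The white stripe and white end face point up-left on the panel (about −28°), and the red triangle is at about +30°, so the dial needs about 58° clockwise. Bottle axis is at about (0.479, −0.038) and the pad at (0.435, −0.315). Cap height is 0.180 and pad diameter about 0.09, both as described. Moving over the bottle now.

play_rows --plan '[[[-0.5,-0.5,0],[0,0,0],-1],[[-0.9,-0.9,0],[0,0,0],-1],[[-0.9,-0.9,0],[0,0,0],-1],[[-0.9,-0.9,0],[0,0,0],-1],[[-0.9,-0.9,0],[0,0,0],-1],[[-0.9,-0.9,0],[0,0,0],-1],[[-0.9,-0.9,0],[0,0,0],-1],[[-0.9,-0.9,0],[0,0,0],-1],[[-0.9,-0.9,0],[0,0,0],-1],[[-0.9,-0.9,0],[0,0,0],-1],[[-0.9,-0.9,0],[0,0,0],-1],[[-0.9,-0.9,0],[0,0,0],-1],[[-0.9,-0.9,0],[0,0,0],-1],[[-0.9,-0.9,0],[0,0,0],-1],[[-0.9,-0.9,0],[0,0,0],-1],[[-0.9,-0.9,0],[0,0,0],-1],[[-0.9,-0.9,0],[0,0,0],-1],[[-0.9,-0.9,0],[0,0,0],-1],[[-0.9,-0.9,0],[0,0,0],-1],[[-0.5,-0.5,0],[0,0,0],-1]]'

```text
clock: 3.8
position: [0.4714, -0.0207, 0.2454]
tool_rot: [-3.142, 0.0, 2.675]
force: [0.6, 0.8, -0.7]
grip_width: 0.0854
finger_force: 0.0
```

```bash
cat >> h.py <<'E'
from scipy.spatial.transform import Rotation as Ro
def go(p,Rt=None):
    s=bot.observe();R=Ro.from_euler("xyz",s["tool_rot"]).as_matrix()
    print("t",s["clock"],"pos",np.round(s["position"],4),"rot",np.round(s["tool_rot"],3),"q",np.round(s["qpos"],2))
    print("shift units",np.round(R.T@(np.array(p)-s["position"])/.025,2))
    if Rt is not None: print("turn units",np.round(Ro.from_matrix(R.T@Rt).as_rotvec()/.15,2))
E
python3 -c "
from h import *
go([.479,-.038,.160])"
```

```text
t 3.8 pos [ 0.4714 -0.0207  0.2454] rot [-3.142  0.     2.675] q [-0.24  0.28  0.2   2.   -0.07  0.87  1.1 ]
shift units [-0.58 -0.48  3.42]
```

play_rows --plan '[[[-0.3,-0.3,0],[0,0,0],-1],[[-0.3,-0.2,0],[0,0,0],-1],[[0,0,0.6],[0,0,0],-1],[[0,0,0.7],[0,0,0],-1],[[0,0,0.7],[0,0,0],-1],[[0,0,0.7],[0,0,0],-1],[[0,0,0.5],[0,0,0],-1],[[0,0,0.2],[0,0,0],-1],[[0,0,0],[0,0,0],-1]]'

```text
clock: 4.92
position: [0.4795, -0.0363, 0.1601]
tool_rot: [-3.141, -0.0, 2.677]
force: [-0.4, 0.4, -0.4]
grip_width: 0.0858
finger_force: 0.0
```

```bash
python3 -c "
from h import *
go([.479,-.038,.160])"
```

```text
t 4.925 pos [ 0.4795 -0.0363  0.1601] rot [-3.141 -0.     2.677] q [-0.18  0.43  0.17  2.06 -0.12  0.67  1.17]
shift units [-0.01 -0.07  0.01]
```

play_rows --plan '[[[0,0,0],[0,0,0],1],[[0,0,0],[0,0,0],1],[[0,0,0],[0,0,0],1],[[0,0,0],[0,0,0],1],[[0,0,0],[0,0,0],1],[[0,0,0],[0,0,0],1],[[0,0,0],[0,0,0],1],[[0,0,0],[0,0,0],1]]' --newtons 45

```text
clock: 5.92
position: [0.4797, -0.0367, 0.1606]
tool_rot: [-3.141, 0.0, 2.677]
force: [-2.3, -1.0, 5.8]
grip_width: 0.029
finger_force: 44.0
```

play_rows --plan '[[[0,0,-0.3],[0,0,0],1],[[0,0,-0.6],[0,0,0],1],[[0,0,-0.6],[0,0,0],1],[[0,0,-0.4],[0,0,0],1],[[-0.1,-0.3,-0.1],[0,0,0],1],[[-0.2,-0.6,0],[0,0,0],1],[[-0.24,-0.8,0],[0,0,0],1],[[-0.24,-0.8,0],[0,0,0],1],[[-0.24,-0.8,0],[0,0,0],1],[[-0.24,-0.8,0],[0,0,0],1],[[-0.24,-0.8,0],[0,0,0],1],[[-0.24,-0.8,0],[0,0,0],1],[[-0.24,-0.8,0],[0,0,0],1],[[-0.24,-0.8,0],[0,0,0],1],[[-0.24,-0.8,0],[0,0,0],1],[[-0.24,-0.8,0],[0,0,0],1],[[-0.24,-0.8,0],[0,0,0],1],[[-0.24,-0.6,0],[0,0,0],1],[[-0.1,-0.4,0],[0,0,0],1],[[0,0,0],[0,0,0],1]]'

```text
clock: 8.43
position: [0.4326, -0.3127, 0.2101]
tool_rot: [-3.141, -0.0, 2.676]
force: [0.8, -0.1, -2.9]
grip_width: 0.029
finger_force: 44.8
```

Run:
```python
from h import *
go([.4345,-.315,.1675])
f=grab_frame("side");W=cloud(f);save(f,"carry.png",(300,60,500,210),4)
px=f["pixels"].astype(int)
m=(np.hypot(W[...,0]-.4345,W[...,1]+.315)<.05)&(W[...,2]>.05)&(W[...,2]<.14)&(px.sum(-1)<400)
P=W[m];from scipy.optimize import least_squares
q=least_squares(lambda a:np.hypot(P[:,0]-a[0],P[:,1]-a[1])-.027,[.4345,-.315],loss="soft_l1",f_scale=.002);print(len(P),q.x)
```

```text
t 8.425 pos [ 0.4326 -0.3127  0.2101] rot [-3.141 -0.     2.676] q [ 0.32  0.43  0.26  1.89 -0.14  0.84  1.76]
shift units [-0.11 -0.05  1.7 ]
758 [ 0.43336527 -0.31487336]
```

View pics/carry.png

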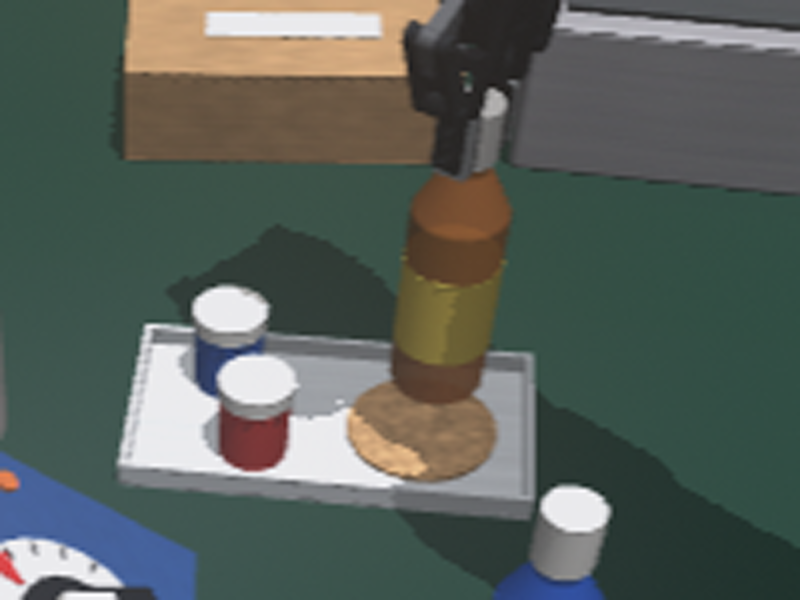

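The picture shows the bottle held upright over the pad, with its base at about pixel (438,385). The fitted axis is within 2 mm of the pad centre. Lowering slowly.

play_rows --plan '[[[0,0,0.3],[0,0,0],1],[[0,0,0.4],[0,0,0],1],[[0,0,0.4],[0,0,0],1],[[0,0,0.3],[0,0,0],1],[[0,0,0.15],[0,0,0],1],[[0,0,0.08],[0,0,0],1],[[0,0,0.05],[0,0,0],1],[[0,0,0],[0,0,0],1]]'

```text
clock: 9.48
position: [0.433, -0.3123, 0.1684]
tool_rot: [-3.142, 0.0, 2.677]
force: [0.1, -1.1, -2.5]
grip_width: 0.0291
finger_force: 44.9
```

play_rows --plan '[[[0,0,0.04],[0,0,0],1],[[0,0,0.04],[0,0,0],1],[[0,0,0],[0,0,0],1]]'

```text
clock: 9.85
position: [0.4336, -0.313, 0.1675]
tool_rot: [-3.141, 0.002, 2.676]
force: [-2.7, -0.0, 16.0]
grip_width: 0.029
finger_force: 46.6
```

play_rows --plan '[[[0,0,-0.02],[0,0,0],1],[[0,0,0],[0,0,0],0.2],[[0,0,0],[0,0,0],0],[[0,0,0],[0,0,0],-0.5],[[0,0,0],[0,0,0],-1],[[0,0,0],[0,0,0],-1],[[0,0,0],[0,0,0],-1],[[0,0,0],[0,0,0],-1]]'

```text
clock: 10.85
position: [0.433, -0.3122, 0.1668]
tool_rot: [-3.142, -0.0, 2.677]
force: [0.6, 0.5, -0.5]
grip_width: 0.0855
finger_force: 0.0
```

Run:
```python
from h import *
from scipy.optimize import least_squares
f=grab_frame("side");W=cloud(f);px=f["pixels"].astype(int)
for lo,hi in((.03,.06),(.08,.115)):
    m=(np.hypot(W[...,0]-.4345,W[...,1]+.315)<.05)&(W[...,2]>lo)&(W[...,2]<hi)&(px.sum(-1)<400)
    P=W[m];q=least_squares(lambda a:np.hypot(P[:,0]-a[0],P[:,1]-a[1])-.027,[.4345,-.315],loss="soft_l1",f_scale=.002);print(len(P),q.x)
# targets for dial: tool z=-N, closing along panel angle a
for a in (-118,62,-60.5):
    a=np.radians(a);y=np.cos(a)*U+np.sin(a)*Rr;R=np.stack([np.cross(y,-N),y,-N],1)
    go(A-.003*Rr+.002*U+.095*N,R)
```

```text
224 [ 0.43376063 -0.31538643]
306 [ 0.43365776 -0.31554571]
t 10.9 pos [ 0.433  -0.3122  0.1668] rot [3.142 0.    2.677] q [ 0.34  0.49  0.24  1.92 -0.17  0.74  1.78]
shift units [ 1.09 11.44 -0.17]
turn units [-0.28 -4.27 -7.15]
t 10.9 pos [ 0.433  -0.3122  0.1668] rot [3.142 0.    2.677] q [ 0.34  0.49  0.24  1.92 -0.17  0.74  1.78]
shift units [ 1.09 11.44 -0.17]
turn units [-4.83  0.32 13.06]
t 10.9 pos [ 0.433  -0.3122  0.1668] rot [3.142 0.    2.677] q [ 0.34  0.49  0.24  1.92 -0.17  0.74  1.78]
shift units [ 1.09 11.44 -0.17]
turn units [-2.19 -3.43 -0.68]
```

play_rows --plan '[[[0,0,-0.4],[0,0,0],-1],[[0,0,-0.8],[0,0,0],-1],[[0,0,-0.8],[0,0,0],-1],[[0,0,-0.8],[0,0,0],-1],[[0,0,-0.8],[0,0,0],-1],[[0.1,0.5,-0.1],[0,0,0],-1],[[0.12,0.9,0],[0,0,0],-1],[[0.12,0.9,0],[0,0,0],-1],[[0.12,0.9,0],[0,0,0],-1],[[0.12,0.9,0],[0,0,0],-1],[[0.12,0.9,0],[0,0,0],-0.5],[[0.12,0.9,0],[0,0,0],-0.2],[[0.12,0.9,0],[0,0,0],-0.2],[[0.12,0.9,0],[0,0,0],-0.2],[[0.12,0.9,0],[0,0,0],-0.2],[[0.12,0.9,0],[0,0,0],-0.2],[[0.12,0.9,0],[0,0,0],-0.2],[[0.12,0.6,0],[0,0,0],-0.2]]'

```text
clock: 13.15
position: [0.5218, -0.0475, 0.2589]
tool_rot: [-3.142, -0.001, 2.678]
force: [0.1, -1.0, -0.4]
grip_width: 0.0516
finger_force: 0.0
```

```bash
cat >> h.py <<'E'
def dialR(a):
    a=np.radians(a);y=np.cos(a)*U+np.sin(a)*Rr;return np.stack([np.cross(y,-N),y,-N],1)
def dpos(h): return A-.003*Rr+.002*U+h*N
E
python3 - <<'E'
from h import *
go(dpos(.12),dialR(62))
for a in (62,-118):
    R=dialR(a);s=bot.observe()["position"];print("shift in final axes",np.round(R.T@(dpos(.12)-s)/.025,2))
E
```

```text
t 13.15 pos [ 0.5218 -0.0475  0.2589] rot [-3.142e+00 -1.000e-03  2.678e+00] q [-0.16  0.35  0.18  1.86 -0.08  0.94  1.16]
shift units [-0.02  0.04  2.69]
turn units [-4.84  0.31 13.07]
shift in final axes [-1.32 -0.73  2.23]
shift in final axes [1.32 0.73 2.23]
```

play_rows --plan '[[[0,0,0],[-0.346,0.022,0.934],-0.2],[[0,0,0],[-0.346,0.022,0.934],-0.2],[[0,0,0],[-0.346,0.022,0.934],-0.2],[[0,0,0],[-0.346,0.022,0.934],-0.2],[[0,0,0],[-0.346,0.022,0.934],-0.2],[[0,0,0],[-0.346,0.022,0.934],-0.2],[[0,0,0],[-0.346,0.022,0.934],-0.2],[[0,0,0],[-0.346,0.022,0.934],-0.2],[[0,0,0],[-0.346,0.022,0.934],-0.2],[[0,0,0],[-0.346,0.022,0.934],-0.2],[[0,0,0],[-0.346,0.022,0.934],-0.2],[[0,0,0],[-0.346,0.022,0.934],-0.2],[[0,0,0],[-0.346,0.022,0.934],-0.2],[[0,0,0],[-0.346,0.022,0.934],-0.2],[[0,0,0],[0,0,0],-0.2]]'

```text
clock: 15.02
position: [0.5212, -0.0485, 0.259]
tool_rot: [2.824, -0.531, 0.73]
force: [-0.2, 0.5, -0.1]
grip_width: 0.0514
finger_force: 0.0
```

Run:
```python
from h import *
go(dpos(.07),dialR(62))
```

```text
t 15.025 pos [ 0.5212 -0.0485  0.259 ] rot [ 2.824 -0.531  0.73 ] q [-0.16  0.16  0.23  2.31 -1.15  0.17  0.22]
shift units [-1.29 -0.75  4.25]
turn units [ 0.01  0.   -0.01]
```

q6 is close to its limit with the full 35° tilt. I'll use about 18°, which still lets the fingers straddle and grip the bar.

```bash
cat >> h.py <<'E'
def tR(a,tau):
    a=np.radians(a);b=np.cos(a)*U+np.sin(a)*Rr;t=np.radians(tau)
    z=np.array([np.sin(t)*np.cos(psi),np.sin(t)*np.sin(psi),-np.cos(t)])
    y=np.cross(z,b);y/=np.linalg.norm(y)
    if y@Rr<0:y=-y
    return np.stack([np.cross(y,z),y,z],1)
E
python3 - <<'E'
from h import *
R=tR(-28,18);p=dpos(.029)-.06*R[:,2];go(p,R);print(p,"final axes shift",R.T@(p-bot.observe()["position"])/.025)
E
```

```text
t 15.025 pos [ 0.5212 -0.0485  0.259 ] rot [ 2.824 -0.531  0.73 ] q [-0.16  0.16  0.23  2.31 -1.15  0.17  0.22]
shift units [-0.67 -0.42  3.59]
turn units [ 0.95 -1.74 -0.13]
[ 0.55600322 -0.04152455  0.17416595] final axes shift [0.29028307 0.09441872 3.66652481]
```

play_rows --plan '[[[0,0,0],[0.475,-0.87,-0.065],-0.2],[[0,0,0],[0.475,-0.87,-0.065],-0.2],[[0.15,0.05,0.6],[0,0,0],-0.2],[[0.14,0.05,0.8],[0,0,0],-0.2],[[0,0,0.8],[0,0,0],-0.2],[[0,0,0.8],[0,0,0],-0.1],[[0,0,0.6],[0,0,0],0],[[0,0,0],[0,0,0],0.1],[[0,0,0],[0,0,0],0.1]]'

```text
clock: 16.15
position: [0.5714, -0.0276, 0.1821]
tool_rot: [2.942, -0.404, 0.711]
force: [-0.0, 0.2, -0.1]
grip_width: 0.038
finger_force: 0.0
```

Run:
```python
from h import *
R=tR(-28,18);go(dpos(.029),R)
f=grab_frame("side");save(f,"appr.png",(260,80,420,240),3.7)
```

```text
t 16.15 pos [ 0.5714 -0.0276  0.1821] rot [ 2.942 -0.404  0.711] q [-0.19  0.4   0.25  2.16 -0.92  0.25 -0.03]
shift units [-1.2  -0.05  2.35]
turn units [ 0.23 -0.88  0.01]
```

View pics/appr.png

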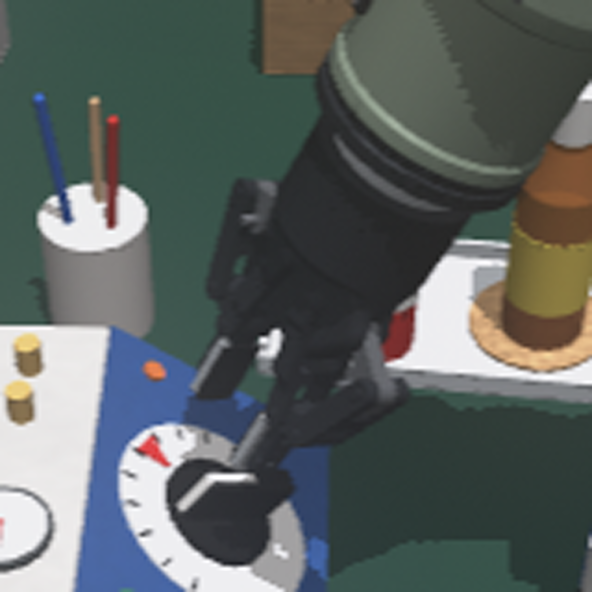

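Bottle is standing on the pad at (540,320) in the crop; the gripper is above the dial at (230,500). One turn row was speed-limited, so I'll correct for it.

play_rows --plan '[[[-0.4,0,0],[0.12,-0.44,0],0.1],[[-0.4,0,0],[0.11,-0.44,0],0.1],[[0,0,0],[0,0,0],0.1]]'

```text
clock: 16.58
position: [0.5577, -0.0385, 0.1749]
tool_rot: [2.984, -0.274, 0.688]
force: [0.4, 0.4, -0.6]
grip_width: 0.0386
finger_force: 0.0
```

Run:
```python
from h import *
R=tR(-28,18);go(dpos(.029),R)
```

```text
t 16.575 pos [ 0.5577 -0.0385  0.1749] rot [ 2.984 -0.274  0.688] q [-0.4   0.45  0.5   2.11 -0.73  0.41 -0.23]
shift units [-0.13  0.05  2.4 ]
turn units [ 0.   -0.01  0.02]
```

play_rows --plan '[[[-0.13,0.05,0.3],[0,0,0],0.1],[[0,0,0.5],[0,0,0],0.1],[[0,0,0.5],[0,0,0],0.1],[[0,0,0.4],[0,0,0],0.1],[[0,0,0.3],[0,0,0],0.1],[[0,0,0.2],[0,0,0],0.1],[[0,0,0.1],[0,0,0],0.1],[[0,0,0],[0,0,0],0.1]]'

```text
clock: 17.58
position: [0.5732, -0.0394, 0.1191]
tool_rot: [2.985, -0.274, 0.685]
force: [0.1, 0.4, 0.3]
grip_width: 0.0384
finger_force: 0.0
```

Run:
```python
from h import *
R=tR(-28,18);go(dpos(.029),R)
```

```text
t 17.575 pos [ 0.5732 -0.0394  0.1191] rot [ 2.985 -0.274  0.685] q [-0.26  0.55  0.33  2.1  -0.85  0.29 -0.11]
shift units [ 0.03 -0.01  0.09]
turn units [ 0.   -0.01  0.  ]
```

Well placed, no contact. Close gently.

play_rows --plan '[[[0,0,0],[0,0,0],0.4],[[0,0,0],[0,0,0],0.7],[[0,0,0],[0,0,0],1],[[0,0,0],[0,0,0],1],[[0,0,0],[0,0,0],1],[[0,0,0],[0,0,0],1]]' --newtons 20

```text
clock: 18.32
position: [0.5735, -0.0398, 0.1194]
tool_rot: [2.984, -0.275, 0.685]
force: [1.0, -3.2, 5.9]
grip_width: 0.0156
finger_force: 20.3
```

Run:
```python
from h import *
s=bot.observe();R0=Ro.from_euler("xyz",s["tool_rot"]).as_matrix()
for a in(-28,0,30):
    R=tR(a,18);go(dpos(.029),R)
```

```text
t 18.325 pos [ 0.5735 -0.0398  0.1194] rot [ 2.984 -0.275  0.685] q [-0.26  0.55  0.33  2.1  -0.85  0.29 -0.11]
shift units [ 0.03 -0.03  0.1 ]
turn units [ 0.01 -0.01  0.  ]
t 18.325 pos [ 0.5735 -0.0398  0.1194] rot [ 2.984 -0.275  0.685] q [-0.26  0.55  0.33  2.1  -0.85  0.29 -0.11]
shift units [ 0.03 -0.03  0.1 ]
turn units [ 0.01 -0.01  3.38]
t 18.325 pos [ 0.5735 -0.0398  0.1194] rot [ 2.984 -0.275  0.685] q [-0.26  0.55  0.33  2.1  -0.85  0.29 -0.11]
shift units [ 0.03 -0.03  0.1 ]
turn units [ 0.   -0.01  7.01]
```

play_rows --plan '[[[0,0,0],[0,0,0.2],1],[[0,0,0],[0,0,0.35],1],[[0,0,0],[0,0,0.35],1],[[0,0,0],[0,0,0.35],1],[[0,0,0],[0,0,0.35],1],[[0,0,0],[0,0,0.35],1],[[0,0,0],[0,0,0.35],1],[[0,0,0],[0,0,0.35],1],[[0,0,0],[0,0,0.35],1]]'

```text
clock: 19.45
position: [0.5737, -0.0405, 0.1193]
tool_rot: [3.122, -0.315, 0.213]
force: [4.9, -8.6, 0.2]
grip_width: 0.0136
finger_force: 19.4
```

play_rows --plan '[[[0,0,0],[0,0,0.35],1],[[0,0,0],[0,0,0.35],1],[[0,0,0],[0,0,0.35],1],[[0,0,0],[0,0,0.35],1],[[0,0,0],[0,0,0.35],1],[[0,0,0],[0,0,0.35],1],[[0,0,0],[0,0,0.35],1],[[0,0,0],[0,0,0.35],1],[[0,0,0],[0,0,0.35],1],[[0,0,0],[0,0,0.35],1],[[0,0,0],[0,0,0.35],1],[[0,0,0],[0,0,0.2],1],[[0,0,0],[0,0,0],1],[[0,0,0],[0,0,0],1]]'

```text
clock: 21.2
position: [0.5735, -0.0411, 0.1194]
tool_rot: [-2.974, -0.269, -0.419]
force: [2.6, -12.7, 1.7]
grip_width: 0.0138
finger_force: 65.7
```

Run:
```python
from h import *
R=tR(30,18);go(dpos(.029),R)
```

```text
t 21.2 pos [ 0.5735 -0.0411  0.1194] rot [-2.974 -0.269 -0.419] q [-0.44  0.61  0.59  2.11 -1.16  0.41 -0.9 ]
shift units [-0.03 -0.09  0.1 ]
turn units [ 0.01 -0.02 -0.06]
```

play_rows --plan '[[[0,0,0],[0,0,0],0.1],[[0,0,0],[0,0,0],0.1],[[0,0,0],[0,0,0],0.1],[[0,0,0],[0,0,0],0.1],[[0,0,-0.3],[0,0,0],0.1],[[0,0,-0.6],[0,0,0],0.1],[[0,0,-0.8],[0,0,0],0.1],[[0,0,-0.8],[0,0,0],0.1],[[0,0,-0.8],[0,0,0],0.1],[[0,0,-0.8],[0,0,0],0.1],[[0,0,-0.8],[0,0,0],0.1],[[0,0,-0.4],[0,0,0],0.1],[[0,0,0],[0,0,0],0.1]]'

```text
clock: 22.82
position: [0.5327, -0.0455, 0.2454]
tool_rot: [-2.972, -0.268, -0.417]
force: [0.2, 0.4, -0.2]
grip_width: 0.0384
finger_force: 0.0
```

Run:
```python
from h import *
f=grab_frame("side")
a,x,y=rect(f,.003); b,_,_=rect(f,.0365)
save(f,"end.png",(260,100,460,300),2.5)
im=cv2.imread("pics/end.png"); im=np.hstack([cv2.resize(im,(500,500)),cv2.resize(np.vstack([a,b])[:,:,::-1],(250,500))]); cv2.imwrite("pics/end2.png",im)
W=cloud(f);P=W-A;h=P@N;xx=P@Rr;yy=P@U
m=(h>.031)&(h<.041)&(np.hypot(xx,yy)<.04);Q=np.stack([xx[m],yy[m]],1);mu=Q.mean(0)
w,V=np.linalg.eigh(np.cov(Q.T));d=V[:,1];print("bar",m.sum(),mu,np.degrees(np.arctan2(d[0],d[1])),np.ptp((Q-mu)@d))
q=a.astype(int);m=(q[...,0]>150)&(q[...,1]<110)&(q[...,2]<110)&(np.hypot(x,y)<.062);print("red",m.sum(),x[m].mean(),y[m].mean())
```

```text
bar 201 [-0.00217385  0.00225997] 29.187651110699463 0.05606580244043631
red 732 0.022878355904015202 0.04022095509622238
```

View pics/end2.png

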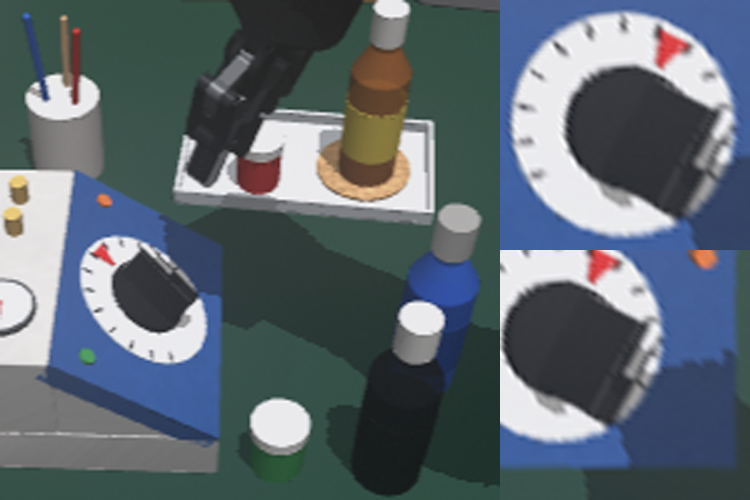

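The picture shows the bottle upright on the pad at (375,170) and the dial bar now towards the triangle; jars and cup are in place. The side camera gives the bar 29° and the triangle 30–33°. I'll move the arm aside and check with the top camera.

Run:
```python
from h import *
go([.48,.2,.28])
```

```text
t 22.875 pos [ 0.5326 -0.0454  0.245 ] rot [-2.972 -0.267 -0.416] q [-0.75  0.4   0.98  2.11 -0.77  0.63 -1.22]
shift units [-5.32 -8.5  -1.5 ]
```

play_rows --plan '[[[-0.2,-0.3,-0.5],[0,0,0],0.1],[[-0.4,-0.7,-0.5],[0,0,0],0.1],[[-0.5,-0.8,-0.4],[0,0,0],0.1],[[-0.5,-0.8,0],[0,0,0],0.1],[[-0.5,-0.8,0],[0,0,0],0.1],[[-0.5,-0.8,0],[0,0,0],0.1],[[-0.5,-0.8,0],[0,0,0],0.1],[[-0.5,-0.8,0],[0,0,0],0.1],[[-0.5,-0.8,0],[0,0,0],0.1],[[-0.5,-0.8,0],[0,0,0],0.1],[[-0.4,-0.6,0],[0,0,0],0.1],[[-0.2,-0.3,0],[0,0,0],0.1],[[0,0,0],[0,0,0],0.1]]'

```text
clock: 24.5
position: [0.4816, 0.1941, 0.2775]
tool_rot: [-2.973, -0.267, -0.416]
force: [-0.1, -0.0, -0.3]
grip_width: 0.0384
finger_force: 0.0
```

Run:
```python
from h import *
print(bot.observe()["position"])
f=grab_frame("top")
a,x,y=rect(f,.003); b,_,_=rect(f,.0365)
cv2.imwrite("pics/top_end.png",np.hstack([a,b])[:,:,::-1])
W=cloud(f);P=W-A;h=P@N;xx=P@Rr;yy=P@U
m=(h>.031)&(h<.041)&(np.hypot(xx,yy)<.04);Q=np.stack([xx[m],yy[m]],1);mu=Q.mean(0)
w,V=np.linalg.eigh(np.cov(Q.T));d=V[:,1];print("bar",m.sum(),mu,np.degrees(np.arctan2(d[0],d[1])),np.ptp((Q-mu)@d))
q=a.astype(int);m=(q[...,0]>150)&(q[...,1]<110)&(q[...,2]<110)&(np.hypot(x,y)<.062);r=np.array([x[m].mean(),y[m].mean()]);print("red",r,np.degrees(np.arctan2(*(r-mu))))
n,l,st,ce=cv2.connectedComponentsWithStats(((q.min(-1)>170)).astype(np.uint8));i=1+np.argmax(st[1:,4])
hull=cv2.convexHull(np.argwhere(l==i)[:,::-1].astype(np.int32));e=cv2.fitEllipse(hull);c=np.array([np.interp(e[0][0],range(300),x[0]),np.interp(e[0][1],range(300),y[:,0])]);print("ring c",c,e[1],"red ang",np.degrees(np.arctan2(*(r-c))))
```

```text
[0.48164877 0.19407275 0.27748503]
bar 147 [-0.00401716  0.00162881] 29.28415778428467 0.057279637688587806
red [0.01805289 0.03973304] 30.079513213563022
ring c [-0.00397109 -0.00041697] (265.91998291015625, 267.45050048828125) red ang 28.746625357789462
```

View pics/top_end.png

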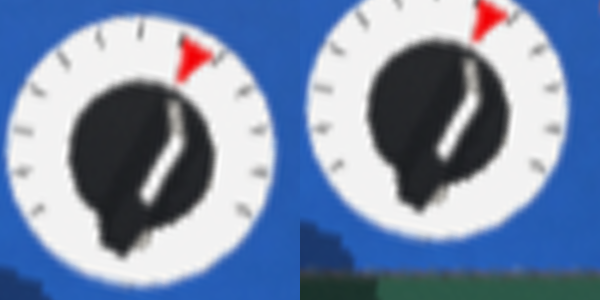

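The white end points at the triangle: the bar is at 29.3° and the triangle at 28.7–30.1°. The arm is clear of everything, so I'm handing in.

```bash
python3 -c "
from h import *
print(bot.job_done())"
```

```text
the job is handed in; nothing more can be done
None
```

I handed the job in at about 25 s. The bottle stands upright on the cork pad, about 1 mm from its centre; the dial's white end points at the red triangle to within about 1°; and the arm is clear. The hand-in call did not report whether it passed.

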